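# Clamp a paint tin in the shaker with the ratchet knob

## Task

Stand the tin with the orange lid upright in the shaker clamp, between the jaw and the V, and let go of it; then turn the blue ratchet knob clockwise until its pointer is at the red mark and the pawl has dropped behind that tooth, so that the jaw holds the tin in the V. Let go of the knob with the pawl caught there, not one click short or beyond, and leave the other two tins and the spatula where they are.

Things in the scene. Friction and masses are not known exactly. Their poses are not given: they have to be found in the camera images.
- tin_orange_mid (a point): The tin to load: steel sample tin with orange lid and orange band, 62 mm diameter, 120 mm tall, about 0.22 kg. Point: its centre, 60 mm above its underside; z up along the tin.
- tin_blue_mid (a point): Bystander: same shape of tin with blue lid and band. Point: its centre, 60 mm above its underside.
- tin_green_mid (a point): Bystander: same shape of tin with green lid and band. Point: its centre, 60 mm above its underside.
- spatula: Bystander: spatula 200 mm long lying on the bench to the right, near the robot. Origin: its middle, underneath.
- nest (a point): Seat of the tin in the shaker clamp: where the centre of the tin's underside is when fully in the V, on top of the fixed 10 mm base plate (370 x 180 mm). z up; y from the console (-y) to the V (+y); x away from the robot. Two aluminium walls 24 mm high form a 90 degree V round the +y side of the seated tin, open to -y. A tin stood up to 15 mm short of it in y, x near 0, is slid into the V by the pad.
- pad_face (a point): Middle of the face of the rubber pad (60 mm wide, 18 mm high, top 33 mm above the bench) on the jaw that closes on the tin. The face looks to the nest's +y. With the knob at tooth 0 or 1 it stands 67 or 57 mm short of the nest point in y (a seated tin takes 31 mm of that); each tooth of the knob moves the jaw 10.5 mm towards the V. Axes as the nest.
- dial_face (a point): Centre of the white sloped console face (170 x 150 mm), on the knob's axis; 225 mm from the nest to -y. z is the knob's axis, out of the face, leaning 30 degrees from vertical towards the robot's side; x points up the slope, y as the nest's. On it: a 96 mm steel wheel with 15 saw teeth, its top 18 mm above the face; white tick marks and one red mark around it.
- knob_grip (a point): Grip point of the ratchet knob (does not turn): on the knob's axis, 44 mm above the sloped face; axes as dial_face. The blue bar handle is 80 mm long, 18 mm wide, its top 14 mm above this point; below it the toothed wheel's top lies 26 mm and a round blue boss (48 mm diameter) 20 mm below this point. A white stripe marks the pointer end of the bar.
- wheel (a joint): Knob angle, rad, grows clockwise seen from outside. The bar's pointer end lies (0.838 - wheel) rad counter-clockwise from dial_face's x axis. The pawl catches at 0, 0.419, 0.838, 1.257, 1.676 (red mark), 2.094; it starts at one of the first two. A spring (0.14 to 0.21 N m, with tin up to 0.36) pulls it back to the last tooth passed once let go. The pawl drops within 0.07 rad past a catch. Stop at 2.3.
- pawl (a joint): Angle of the yellow pawl (40 mm long, at the foot of the sloped face), rad: about 0 (within 0.05) when it sits in a tooth gap, up to about 0.2 when it rides over a tooth; positive is lifted.
- pad (a joint): How far the rubber pad is pushed back on its springs into the jaw, m: 0 when free, about 0.006 when it presses a seated tin with the knob at the red mark (about 0.8 N/mm).
Things that resemble listed ones, but are neither listed nor needed, are in the scene too. What is shaped like the part that bears tin_orange_mid but yellow is not meant.

How it is judged:
On the way, in this order (a step that is already met when the one before it is completed fails the run):
1. the orange tin stands upright on the base plate between jaw and V, let go (angle between tin_orange_mid's own z axis and vertical below 0.12 rad and x of tin_orange_mid in the frame of nest between -0.015 and 0.015 m and z of tin_orange_mid in the frame of nest between 0.055 and 0.065 m and y of tin_orange_mid in the frame of nest between -0.036 and 0.006 m and contact force between the fingers and anything else below 0.3 N), for 0.2 s.
2. with the tin in place, the pawl has caught at the tooth of the red mark (value of joint wheel between 1.5555 and 1.7955 rad and value of joint pawl below 0.05 rad and velocity of joint wheel between -0.1 and 0.1 rad/s and value of joint pad above 0.002 m and horizontal distance between tin_orange_mid and nest below 0.006 m and z of tin_orange_mid in the frame of nest between 0.055 and 0.065 m and angle between tin_orange_mid's own z axis and vertical below 0.12 rad), for 0.2 s.
At the end, for the whole second after the job is handed in: the pawl is caught at the tooth of the red mark (knob within 0.12 rad of 1.676, pawl below 0.05 rad, knob at rest), the orange tin stands upright (within 0.12 rad) on the base plate within 6 mm of its place in the V, and the sprung pad presses it (pushed back more than 2 mm); everything let go (all of step 2); the robot touches nothing.
It fails at once if another tin or the spatula is moved by more than 40 mm (distance of any of tin_blue_mid, tin_green_mid, spatula from where it was at the start of the episode above 0.04 m).
It also fails if it takes over 51 s, if anything falls off the work surface, if the arm or the gripper's body presses on something with over 40 N, if the wrist force passes 120 N, or if a joint passes its speed limit or range.

## Robot

A 6-joint arm with a two-finger parallel gripper is mounted at the origin on the work surface. World frame = base frame: x ahead of the robot, y to its left, z up, the work surface at z = 0. Lengths are in m, angles in rad, forces in N, time in s.
With the tool pointing down it reaches from about 0.25 to 0.725 m from the base axis. Payload 4 kg.
Tool frame: the origin (TCP) lies on the centre line of the jaws, within the pads' length; the fingertips stand 22 mm ahead of it and the grasp point (between the pads) lies 3 mm ahead of it; z points along the fingers, y is the line along which they close (so a half turn about z gives the same grasp; the last joint's range is limited). The gripper opens to 85 mm and grips with 20 to 120 N. Pads are 22 mm wide; open, the fingers measure 114 mm over their backs; the gripper's body (76 mm by 85 mm) begins 54 mm behind the grasp point. The pads swing forward as they close: fully open they stand 13 mm farther back than shut.
Start: joints at [-1.343, 0.241, 0.005, 1.335, 0, 1.571], TCP at [0.113, -0.487, 0.253] pointing down, gripper open.
Joint ranges: [-2.72, 2.72], [-1.05, 1.87], [-1.09, 1.28], [-1.99, 2.15], [-1.42, 1.44], [-3.14, 3.14]. Speed limits (rad/s): [2.79, 2.79, 3.14, 3.14, 3.14, 3.14].

## Interface

Orientations are given as a unit quaternion [x, y, z, w].
In Python, from workcell import bot gives the robot as it stands.
- The arm moves only by the shell command python3 -m inch 'ROWS'. ROWS is JSON, one flat list of numbers, 7 for each row, row after row: the shift along the world's x, y, z in mm, then the turn, a rotation vector about the world's x, y, z in rad, then the opening in per cent of the stroke, from 0 (shut) to 100 (fully open). A call has 1 to 8 rows; each row is the pose to reach, as a shift and turn from the pose commanded when the call began; what a row does not reach only later rows make up. A row lasts 1/12 s, in which the tool goes at most 41.7 mm and 7.16 degrees, less where a joint would pass 70% of its speed; a pose out of reach is approached as far as the arm can. A call with a gripper value outside its range is refused whole. The fingers move at their own pace and stop on an object; the grip force is fixed at half the most. Time passes only in rows, so rows that repeat a pose let the fingers close. It gives the time, the measured TCP pose, the force, the opening and the grip force at its end, in the units of the state.
- bot.get_obs(): the state, without advancing time (a new reading comes with each control period).
- bot.camera(name): name is "scene" or "top"; returns the picture (384x512x3 uint8, blue, green, red); there is no depth.
- bot.camera_info(name): a dict with "intrinsics" (3x3 intrinsics, pixels), "camera_from_world" (4x4, takes a point from world to camera coordinates). Camera axes: x right, y down, z forward; pixel columns grow to the right and rows downward; lengths in m; the calibration is good to about 2 mm. A picture is of the moment at which its call begins. camera_info takes no time and is no camera call.
- bot.job_done(): hands the job in; it is judged then, once.
Trained networks look in the newest picture that a camera, given by its name, has taken for a name from the list of things; names that differ only in an ending like _2 or _b are one class to them, and where a whole thing is asked for, a point or a joint stands for the part that bears it (a point fixed in the world has none). Each returns a list of dicts, best first, with "confidence" (0 to 1); they miss things now and then, are a little off and sometimes report something else, mostly with a low value. They report only what shows in the picture. A call takes as long as a camera call. They do not tell look-alikes from the thing itself.
- bot.silhouettes(camera, target): "mask" (384x512 bool, what is visible of it) and "uv" ([column, row] in pixels, amid what is visible of it).
- bot.spot_point(camera, target): "uv" ([column, row] in pixels: a listed point, or the origin of a listed thing).
The state is a dict: "clock": time; "joint_pos": joint angles; "joint_vel": joint speeds; "tau": joint torques, N m; "eef_pos": TCP position; "tool_rot": TCP orientation; "ft_force": force on the tool from outside, world axes, zero at the start; "ft_torque": the same for the moment, N m; "grip_width": finger opening in m; "grasp_force": force on a finger pad.
Only numpy, scipy, OpenCV 4.12 (cv2) and the standard library are available. Lean on these libraries where they do the work, as an engineer would, in place of code of your own. Each camera call takes 0.05 s, during which the arm holds its last target. There are 200 camera calls.

## Working session

There is one attempt and no reset: what is moved stays moved. The work goes in short steps, Python scripts to look and compute and a shell command to move; the robot and the scene stay as the last step left them, time stands still between calls to the robot, and variables do not carry over. Pictures are saved under pics/ and viewed, at most 10 in all, crops included, and the job is handed in when it is done.

```bash
mkdir -p pics; ls
cat > h.py <<'E'
import numpy as np, cv2
from workcell import bot
def cam(n):
    i=bot.camera_info(n); return np.array(i["intrinsics"]),np.array(i["camera_from_world"])
def proj(n,p):
    K,T=cam(n); q=K@(T[:3,:3]@np.array(p,float)+T[:3,3]); return q[:2]/q[2]
def ray(n,uv):
    K,T=cam(n); R=T[:3,:3]; d=R.T@np.linalg.solve(K,[uv[0],uv[1],1]); return -R.T@T[:3,3],d
def atz(n,uv,z):
    o,d=ray(n,uv); return o+d*(z-o[2])/d[2]
def tri(uv1,uv2):
    o,d=ray("scene",uv1);p,e=ray("top",uv2)
    s=np.linalg.lstsq(np.c_[d,-e],p-o,rcond=None)[0]; a=o+d*s[0];b=p+e*s[1]
    return (a+b)/2,np.linalg.norm(a-b)
E
python3 - <<'E'
from h import *
np.set_printoptions(precision=3,suppress=True)
for n in("scene","top"):
    cv2.imwrite(f"pics/{n}0.png",bot.camera(n))
    o,d=ray(n,(256,192)); print(n,o,d)
r={}
for t in("tin_orange_mid","tin_blue_mid","nest","pad_face","dial_face","knob_grip","spatula"):
    for n in("scene","top"):
        r[t,n]=bot.spot_point(n,t); print(t,n,[(np.round(x["uv"],1),round(x["confidence"],2)) for x in r[t,n][:3]])
    try: print(tri(r[t,"scene"][0]["uv"],r[t,"top"][0]["uv"]))
    except Exception as e: print(e)
E
```

```text
pics
scene [ 1.197 -0.131  0.726] [-0.731  0.185 -0.657]
top [0.335 0.081 1.155] [ 0.145 -0.011 -0.989]
tin_orange_mid scene [(array([330.4, 225.1]), 0.86)]
tin_orange_mid top [(array([250.4, 132.6]), 0.83), (array([209.4, 148.6]), 0.66)]
(array([0.678, 0.127, 0.132]), np.float64(0.09707450714513338))
tin_blue_mid scene [(array([362.4, 190.5]), 0.79)]
tin_blue_mid top [(array([159.2, 183.5]), 0.71), (array([288. , 189.3]), 0.55)]
(array([0.525, 0.357, 0.06 ]), np.float64(0.0012497139515490702))
nest scene [(array([256.2, 213.5]), 0.76), (array([329.5, 227.7]), 0.34)]
nest top [(array([265.8, 189.9]), 0.83)]
(array([0.507, 0.041, 0.026]), np.float64(0.005222743308747497))
pad_face scene [(array([233.2, 219.4]), 0.41)]
pad_face top [(array([288.7, 189. ]), 0.51)]
(array([ 0.51 , -0.028,  0.022]), np.float64(0.00921335582609212))
dial_face scene [(array([169.5, 212.9]), 0.85)]
dial_face top [(array([342.2, 193.2]), 0.58)]
(array([ 0.487, -0.189,  0.064]), np.float64(0.0034030207729245864))
knob_grip scene [(array([171.3, 194.9]), 0.71)]
knob_grip top [(array([345.8, 198. ]), 0.8)]
(array([ 0.467, -0.182,  0.111]), np.float64(0.007833874994390594))
spatula scene [(array([145.5, 195.9]), 0.69)]
spatula top [(array([365.5, 246.8]), 0.75)]
(array([ 0.328, -0.264,  0.005]), np.float64(0.002213664366234328))
```

View pics/scene0.png

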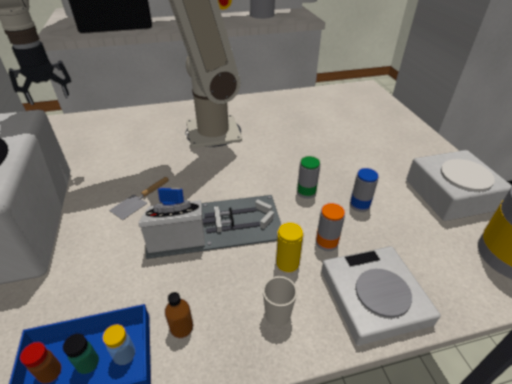

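View pics/top0.png

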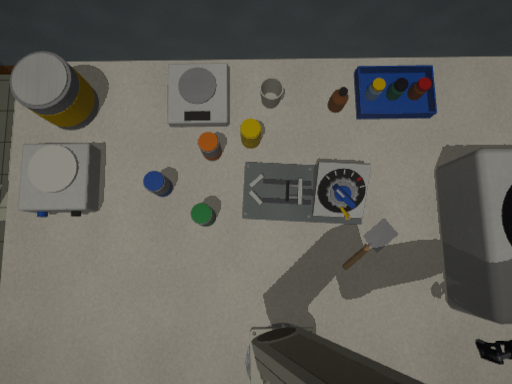

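The scene picture shows the orange-lid tin at (330,225), the yellow look-alike at (289,245), and the clamp with the console at (175,215). In the top picture the orange tin is at (209,143), the yellow one at (250,130), the clamp plate at 245–313 × 163–220 and the knob at (343,193).

Run:
```python
from h import *
np.set_printoptions(precision=4,suppress=True)
for n in("scene","top"):
    I=bot.camera(n)
    c=I[155:230,238:378] if n=="top" else I[175:265,130:290]
    cv2.imwrite(f"pics/crop_{n}.png",cv2.resize(c,None,fx=5,fy=5,interpolation=cv2.INTER_CUBIC))
# repeated estimates
from scipy.optimize import least_squares
avg={}
for t in("tin_orange_mid","nest","pad_face","dial_face","knob_grip","tin_green_mid"):
    for n in("scene","top"):
        L=[x["uv"] for k in range(4) for x in bot.spot_point(n,t) if not(t=="tin_orange_mid" and n=="top" and x["uv"][0]>230)and x["confidence"]>.4]
        if L: avg[t,n]=np.median(L,0); print(t,n,avg[t,n],np.std(L,0))
    try: print(tri(avg[t,"scene"],avg[t,"top"]))
    except Exception as e: print(e)
def res(p):
    x,y,w,hz,pd,dx=p; X=np.array([np.cos(w),np.sin(w),0]);Y=np.array([-np.sin(w),np.cos(w),0]);Z=np.array([0,0,1])
    N=np.array([x,y,.01]); D=N-.225*Y+dx*X; D[2]=hz; A=np.cos(np.pi/6)*Z-.5*X
    q={"nest":N,"pad_face":N-pd*Y+Z*.014,"dial_face":D,"knob_grip":D+.044*A}
    r=[(proj(n,q[t])-avg[t,n]) for t,n in avg if t in q]
    return np.r_[np.concatenate(r),dx*300]
s=least_squares(res,[.5,.04,0,.06,.06,0],loss="soft_l1"); print(s.x,s.fun)
for z in(.06,): print(atz("scene",avg["tin_orange_mid","scene"],z),atz("top",avg["tin_orange_mid","top"],z))
```

```text
tin_orange_mid scene [307.45 238.25] [20.45  8.85]
tin_orange_mid top [211.1 145.7] [0. 0.]
(array([0.6387, 0.1786, 0.0317]), np.float64(0.057398630861430794))
nest scene [307.45 204.05] [55.95 13.45]
nest top [264.1 187.7] [0. 0.]
(array([0.5332, 0.1086, 0.0791]), np.float64(0.13855727719642147))
pad_face scene [234.  215.8] [0. 0.]
pad_face top [286.6 189.5] [0. 0.]
(array([ 0.5064, -0.0227,  0.0315]), np.float64(0.0051183420918586775))
dial_face scene [171. 211.] [0. 0.]
dial_face top [344.3 192.6] [0. 0.]
(array([ 0.4882, -0.1887,  0.0725]), np.float64(0.005892543878613501))
('knob_grip', 'scene')
tin_green_mid scene [307.  180.8] [0. 0.]
tin_green_mid top [201.3 215.3] [0. 0.]
(array([0.4279, 0.229 , 0.0457]), np.float64(0.0097394969128494))
[ 0.5121  0.0405 -0.1035  0.0731  0.0631  0.0001] [-51.8725  14.6029   0.8033   1.1863  -0.6975   1.6284  -1.1823   0.4831
   0.9421  -0.3958  -2.8391  -0.3516   0.0359]
[0.6583 0.1379 0.06  ] [0.6396 0.2033 0.06  ]
```

View pics/crop_top.png

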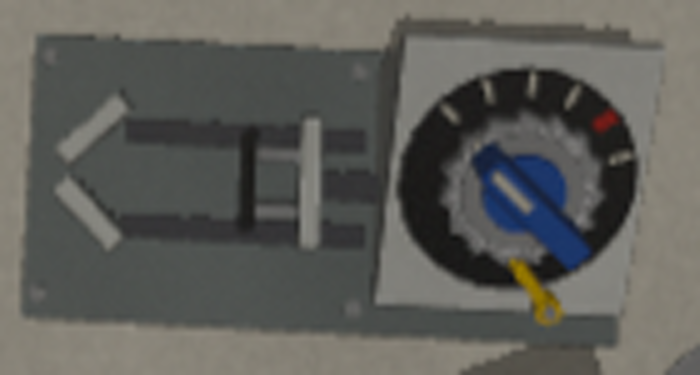

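View pics/crop_scene.png

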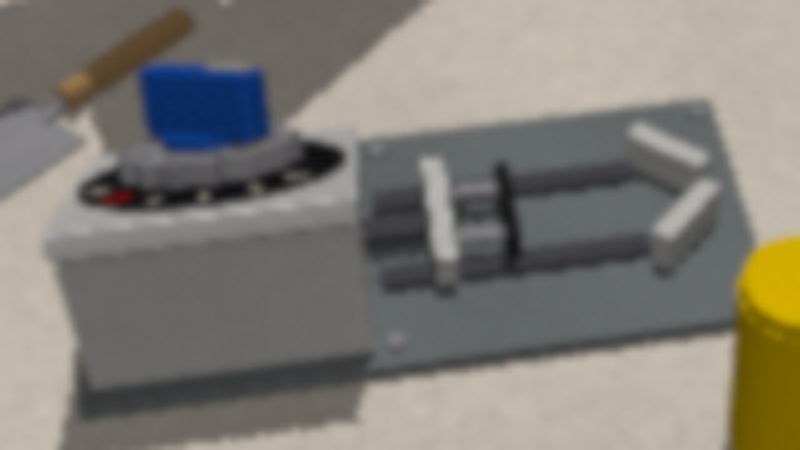

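The crops show the pointer stripe on the bar's upper-left half, in line with the first tick. That means tooth 0, which matches the pad standing about 67 mm short of the nest. The V opens to the right, with its apex at about crop (55,172). The red mark is the fifth tick, at crop (605,120). Next I fit a scene model and check it with an overlay.

```bash
cat > fit.py <<'E'
from h import *
from scipy.optimize import least_squares
np.set_printoptions(precision=4,suppress=True)
T=lambda a,b:np.array([238+a/5,155+b/5]); S=lambda a,b:np.array([130+a/5,175+b/5])
def model(p):
    x,y,w,hz,yc=p; X=np.array([np.cos(w),np.sin(w),0]);Y=np.array([-np.sin(w),np.cos(w),0]);Z=np.array([0,0,1.])
    N=np.array([x,y,.01]); D=N-.225*Y; D[2]=hz; A=np.cos(np.pi/6)*Z-.5*X
    f=lambda a,b,z:np.array([x,y,0])+a*X+b*Y+z*Z
    return N,D,A,X,Y,f
obs=lambda p:(lambda N,D,A,X,Y,f,yc:[("top",f(.09,yc,.01),T(38,35)),("top",f(-.09,yc,.01),T(22,316)),("top",f(-.09,yc-.37,.01),T(617,344)),
 ("scene",f(-.09,yc,.01),S(710,100)),("scene",f(.09,yc,.01),S(755,325)),
 ("top",f(.03,-.067,.033),T(240,127)),("top",f(-.03,-.067,.033),T(238,229)),("top",f(0,.0438,.034),T(58,172)),
 ("top",D,T(518,178)),("top",D,[343.2,192.9]),("scene",D,[170.2,212]),("top",D+.044*A,[345.8,198]),("scene",D+.044*A,[171.3,194.9]),
 ("top",D+.058*A,T(533,207)),("top",N,[265,188.8]),("scene",N,[256.2,213.5]),
 ("scene",f(.03,-.067,.033),S(517,245)),("scene",f(-.03,-.067,.033),S(510,165))])(*model(p),p[4])
if __name__=="__main__":
    s=least_squares(lambda p:np.concatenate([proj(n,q)-u for n,q,u in obs(p)]),[.51,.04,-.05,.07,.08],loss="soft_l1")
    p=s.x; print("p",p); N,D,A,X,Y,f=model(p)
    for n,q,u in obs(p): print(n,np.round(proj(n,q)-u,1),end=" ")
    print("\nN",N,"D",D,"A",A,"grip",D+.044*A)
    def tin(target,sel,g):
        O=[]
        for n in("scene","top"):
            bot.camera(n)
            m=[k for k in bot.silhouettes(n,target) if sel(n,k["uv"])]
            M=m[0]["mask"]; v,u=np.nonzero(M); O+= [(n,np.array([u.min(),u.max()+1,v.min(),v.max()+1],float))]
            print(target,n,[(np.round(k["uv"]),round(k["confidence"],2),k["mask"].sum()) for k in m],O[-1][1])
        t=np.linspace(0,6.28,60)
        def r(q):
            out=[]
            P=np.array([[q[0]+.031*np.cos(a),q[1]+.031*np.sin(a),z] for a in t for z in(0,.12)])
            for n,b in O:
                h=np.array([proj(n,k) for k in P]); out+=[np.r_[h[:,0].min(),h[:,0].max(),h[:,1].min(),h[:,1].max()]-.0-b]
            return np.concatenate(out)
        s=least_squares(r,g,loss="soft_l1"); print(target,s.x,np.round(r(s.x),1)); return s.x
    yel=[289,250]
    tin("tin_orange_mid",lambda n,u: u[0]>310 if n=="scene" else u[0]<230,[.63,.17])
    # overlay
    cv2.setNumThreads(1)
    seg=[[f(-.09,p[4],.01),f(.09,p[4],.01),f(.09,p[4]-.37,.01),f(-.09,p[4]-.37,.01),f(-.09,p[4],.01)],
     [f(.06,.0438-.06,.034),f(0,.0438,.034),f(-.06,.0438-.06,.034)],[f(.03,-.067,.033),f(-.03,-.067,.033)]]
    U=np.cos(np.pi/6)*X+.5*np.array([0,0,1]); 
    seg.append([D+.075*np.cos(a)*Y*0.64+.048*np.sin(a)*U+.018*A for a in np.linspace(0,6.3,40)])
    d=np.cos(.838)*U+np.sin(.838)*Y; e=np.cross(A,d); b=D+.058*A
    seg.append([b+.04*d+.009*e,b+.04*d-.009*e,b-.04*d-.009*e,b-.04*d+.009*e,b+.04*d+.009*e])
    out=[]
    for n,(u0,v0,wd,ht) in(("top",(238,155,140,75)),("scene",(130,175,150,75))):
        c=cv2.resize(bot.camera(n)[v0:v0+ht,u0:u0+wd],(wd*4,ht*4),interpolation=cv2.INTER_CUBIC)
        for q in seg: cv2.polylines(c,[np.int32([(proj(n,k)-[u0,v0])*4 for k in q])],False,(255,0,255),1)
        out.append(cv2.copyMakeBorder(c,0,0,0,600-wd*4,cv2.BORDER_CONSTANT))
    cv2.imwrite("pics/ov.png",np.vstack(out)[:600])
    print("tool x,y candidates bar dir",d, "e",e)
E
python3 fit.py
```

```text
p [ 0.5083  0.0422 -0.0705  0.0739  0.0636]
top [ 0.2 -1.1] top [-0.  -0.5] top [0.6 0.5] scene [-0.9 -0.4] scene [ 3.9 -1.9] top [0.9 0.1] top [ 0.4 -0.9] top [ 0.7 -1.3] top [-0.5  0.4] top [-2.1 -1.9] scene [ 2.2 -0.8] top [-1.7 -1.3] scene [-1.2  0.1] top [0.5 2.2] top [-0.6  1.3] scene [-0.4  4.1] scene [ 0.2 -1.5] scene [-1.1 -0.5] 
N [0.5083 0.0422 0.01  ] D [ 0.4925 -0.1822  0.0739] A [-0.4988  0.0352  0.866 ] grip [ 0.4706 -0.1807  0.112 ]
tin_orange_mid scene [(array([328., 224.]), 0.61, np.int64(1077))] [315. 345. 203. 252.]
tin_orange_mid top [(array([211., 147.]), 0.93, np.int64(533))] [198. 222. 132. 162.]Traceback (most recent call last):
  File "fit.py", line 37, in <module>
    tin("tin_orange_mid",lambda n,u: u[0]>310 if n=="scene" else u[0]<230,[.63,.17])
    ~~~^^^^^^^^^^^^^^^^^^^^^^^^^^^^^^^^^^^^^^^^^^^^^^^^^^^^^^^^^^^^^^^^^^^^^^^^^^^^^
  File "fit.py", line 35, in tin
    s=least_squares(r,g,loss="soft_l1"); print(target,s.x,np.round(r(s.x),1)); return s.x
    return func(*args, **kwargs)
    result = trf(vector_fun.fun, vector_fun.jac, x0, f0, J0, lb, ub, ftol,
[... 414 characters left out ...]
p_copy(self.x))
             ~~~~~~~~~~~~~~~~^^^^^^^^^^^^^^^^^
    return np.atleast_1d(self.fun(x))
                         ~~~~~~~~^^^
    return self.f(x, *self.args, **self.kwargs)
           ~~~~~~^^^^^^^^^^^^^^^^^^^^^^^^^^^^^^
  File "fit.py", line 33, in r
    h=np.array([proj(n,k) for k in P]); out+=[np.r_[h[:,0].min(),h[:,0].max(),h[:,1].min(),h[:,1].max()]-.0-b]
                ~~~~^^^^^
  File "h.py", line 6, in proj
    K,T=cam(n); q=K@(T[:3,:3]@np.array(p,float)+T[:3,3]); return q[:2]/q[2]
        ~~~^^^
  File "h.py", line 4, in cam
    i=bot.camera_info(n); return np.array(i["intrinsics"]),np.array(i["camera_from_world"])
ValueError: time passes only in moves, steps and waits
```

```bash
sed -i 's/^def cam/import functools\n@functools.cache\ndef cam/' h.py; python3 fit.py; python3 -c "
from h import *
o=bot.get_obs();print(o['clock'],o['eef_pos'],o['tool_rot'])"
```

```text
p [ 0.5083  0.0422 -0.0705  0.0739  0.0636]
top [ 0.2 -1.1] top [-0.  -0.5] top [0.6 0.5] scene [-0.9 -0.4] scene [ 3.9 -1.9] top [0.9 0.1] top [ 0.4 -0.9] top [ 0.7 -1.3] top [-0.5  0.4] top [-2.1 -1.9] scene [ 2.2 -0.8] top [-1.7 -1.3] scene [-1.2  0.1] top [0.5 2.2] top [-0.6  1.3] scene [-0.4  4.1] scene [ 0.2 -1.5] scene [-1.1 -0.5] 
N [0.5083 0.0422 0.01  ] D [ 0.4925 -0.1822  0.0739] A [-0.4988  0.0352  0.866 ] grip [ 0.4706 -0.1807  0.112 ]
tin_orange_mid scene [(array([327., 225.]), 0.78, np.int64(1098))] [315. 345. 203. 252.]
tin_orange_mid top [(array([212., 148.]), 0.79, np.int64(544))] [198. 222. 132. 162.]
tin_orange_mid [0.636  0.2053] [-0.6 -0.  -1.1 -0.6 -0.7  0.3 -1.1 -0.7]
tool x,y candidates bar dir [0.6303 0.7006 0.3345] e [-0.595   0.7126 -0.3717]
3.8 [ 0.11291897 -0.4870743   0.25330471] [ 9.93521628e-01  1.13643191e-01  7.44062293e-06 -2.49361889e-05]
```

View pics/ov.png

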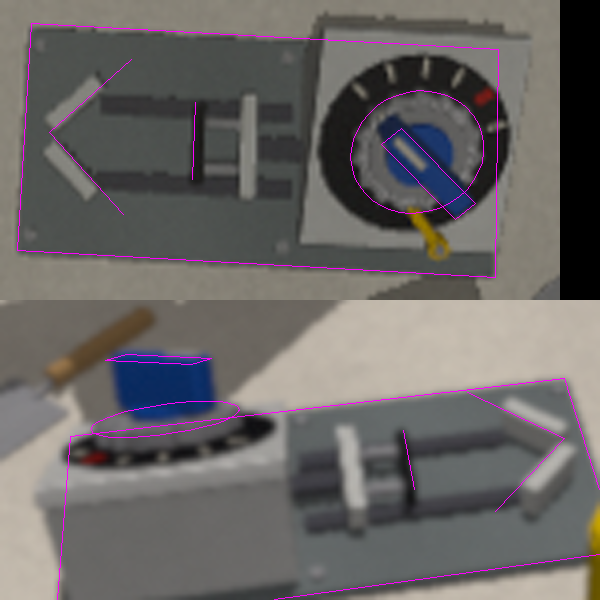

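The overlay matches the plate, V, pad and wheel to within 1–2 px. The bar sits about 1.7 px off, so I'll refine it before gripping the knob. The orange tin is at about (0.636, 0.205). Moving now.

```bash
python3 -m inch '[190,260,0,0,0,0,100,190,260,0,0,0,0,100,190,260,0,0,0,0,100,190,260,0,0,0,0,100,190,260,0,0,0,0,100,190,260,0,0,0,0,100,190,260,0,0,0,0,100,190,260,0,0,0,0,100]'; python3 -m inch '[190,260,0,0,0,0,100,190,260,0,0,0,0,100,190,260,0,0,0,0,100,190,260,0,0,0,0,100,190,260,0,0,0,0,100,190,260,0,0,0,0,100,190,260,0,0,0,0,100,190,260,0,0,0,0,100]'
```

```text
clock: 4.47
eef_pos: [0.304, -0.2246, 0.2536]
tool_rot: [0.993, 0.114, 0.001, 0.0]
ft_force: [0.7, -0.4, -0.6]
grip_width: 0.0857
grasp_force: 0.0
clock: 5.13
eef_pos: [0.4945, 0.036, 0.2533]
tool_rot: [0.993, 0.115, 0.001, -0.0]
ft_force: [1.6, -1.1, 0.6]
grip_width: 0.0851
grasp_force: 0.0
```

```bash
python3 -m inch '[142,169,0,0,0,0,100,142,169,0,0,0,0,100,142,169,0,0,0,0,100,142,169,0,0,0,0,100,142,169,0,0,0,0,100,142,169,0,0,0,0,100,142,169,0,0,0,0,100,142,169,0,0,0,0,100]'
python3 - <<'E'
from h import *
cv2.imwrite("pics/above.png",np.hstack([cv2.resize(bot.camera(n)[a:a+150,b:b+130],None,fx=3,fy=3) for n,a,b in(("top",80,160),("scene",110,260))]))
E
```

```text
clock: 5.8
eef_pos: [0.6407, 0.1811, 0.252]
tool_rot: [0.991, 0.134, -0.002, -0.008]
ft_force: [0.2, 0.6, -0.4]
grip_width: 0.0851
grasp_force: 0.0
```

View pics/above.png

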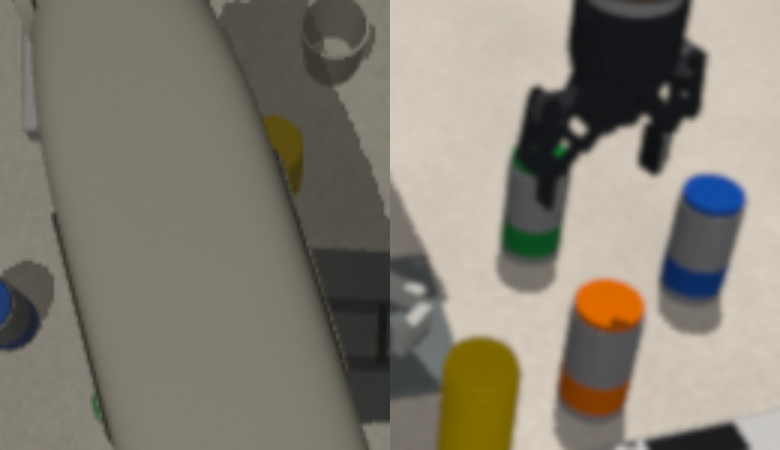

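The gripper is over the orange tin (scene crop (605,300)). It stopped 24 mm short in y because of the reach limit at this height, so I'll lower first and then correct.

```bash
python3 -m inch '[-5,0,-70,0,0,0,100,-5,0,-70,0,0,0,100,-5,24,-75,0,0,0,100,-5,24,-75,0,0,0,100,-5,24,-75,0,0,0,100,-5,24,-75,0,0,0,100]'; python3 -c "
from h import *
o=bot.get_obs();print(o['eef_pos'],o['joint_pos'],o['tool_rot'])"
```

```text
clock: 6.4
eef_pos: [0.6403, 0.1956, 0.1816]
tool_rot: [0.99, 0.143, 0.001, -0.013]
ft_force: [0.7, -0.3, 0.1]
grip_width: 0.0855
grasp_force: 0.0
[0.64025454 0.19562156 0.18162631] [0.2860023  0.6137675  0.38875059 1.34055407 0.02503708 3.14061676] [ 9.89637485e-01  1.43017893e-01  8.08008968e-04 -1.27623158e-02]
```

Joint 6 is at its limit, so I'll turn the tool about vertical by +1.5 rad to bring it back to mid-range.

```bash
python3 -m inch '[-4,10,0,0,0,0.12,100,-4,10,0,0,0,0.24,100,-4,10,0,0,0,0.36,100,-4,10,0,0,0,0.48,100,-4,10,0,0,0,0.6,100,-4,10,0,0,0,0.72,100,-4,10,0,0,0,0.84,100,-4,10,0,0,0,0.9,100]';python3 -m inch '[0,0,0,0,0,0.12,100,0,0,0,0,0,0.24,100,0,0,0,0,0,0.36,100,0,0,0,0,0,0.48,100,0,0,0,0,0,0.6,100,0,0,0,0,0,0.6,100,0,0,0,0,0,0.6,100]'; python3 -c "
from h import *
o=bot.get_obs();print(o['eef_pos'],o['joint_pos'],o['tool_rot'])"
```

```text
clock: 7.07
eef_pos: [0.6363, 0.2054, 0.1815]
tool_rot: [0.828, 0.561, -0.005, -0.009]
ft_force: [-0.1, -0.0, -0.4]
grip_width: 0.0854
grasp_force: 0.0
clock: 7.65
eef_pos: [0.6358, 0.2053, 0.1807]
tool_rot: [0.628, 0.778, -0.008, -0.007]
ft_force: [-0.3, -0.1, 0.8]
grip_width: 0.0856
grasp_force: 0.0
[0.63579681 0.20529877 0.18067305] [0.31149927 0.63321946 0.42033878 1.37891297 0.00197482 1.66944174] [ 0.62796591  0.77816941 -0.00823833 -0.00658198]
```

```bash
python3 -m inch '[0,0,-40,0.005,-0.021,0,100,0,0,-75,0.005,-0.021,0,100,0,0,-93,0.005,-0.021,0,100,0,0,-93,0.005,-0.021,0,100,0,0,-93,0.005,-0.021,0,100]'; python3 -c "
from h import *
cv2.imwrite('pics/grasp.png',cv2.resize(bot.camera('scene')[120:280,260:420],None,fx=3.5,fy=3.5))"
```

```text
clock: 8.07
eef_pos: [0.6343, 0.2049, 0.0852]
tool_rot: [0.627, 0.779, -0.002, -0.002]
ft_force: [0.2, 0.3, 1.0]
grip_width: 0.0854
grasp_force: 0.0
```

View pics/grasp.png

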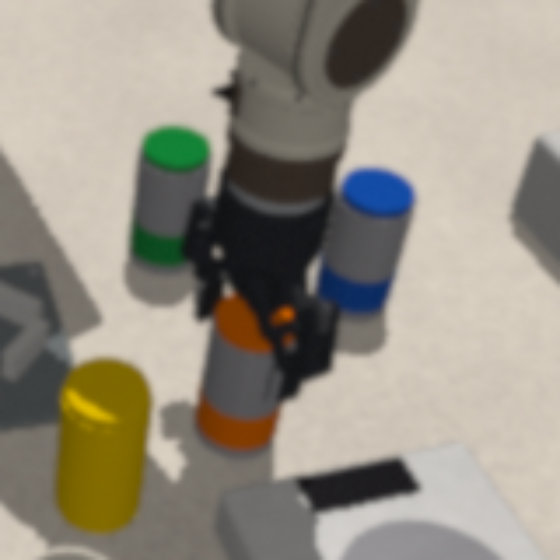

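The fingers straddle the orange tin at about (245,330). Closing on it and lifting.

```bash
python3 -m inch '[0,0,0,0,0,0,30,0,0,0,0,0,0,30,0,0,0,0,0,0,30,0,0,0,0,0,0,30,0,0,0,0,0,0,30,0,0,0,0,0,0,30,0,0,0,0,0,0,30,0,0,0,0,0,0,30]'; python3 -m inch '[0,0,30,0,0,0,30,0,0,60,0,0,0,30,0,0,80,0,0,0,30,0,0,80,0,0,0,30]'
```

```text
clock: 8.78
eef_pos: [0.6369, 0.2058, 0.0885]
tool_rot: [0.627, 0.779, 0.001, 0.001]
ft_force: [1.9, -0.3, 5.9]
grip_width: 0.061
grasp_force: 64.2
clock: 9.12
eef_pos: [0.6371, 0.206, 0.1712]
tool_rot: [0.627, 0.779, 0.003, 0.001]
ft_force: [1.2, 0.5, -2.0]
grip_width: 0.061
grasp_force: 65.9
```

```bash
python3 -m inch '[-129,-173,10,0,0,0,30,-129,-173,10,0,0,0,30,-129,-173,10,0,0,0,30,-129,-173,10,0,0,0,30,-129,-173,10,0,0,0,30,-129,-173,10,0,0,0,30,-129,-173,10,0,0,0,30,-129,-173,10,0,0,0,30]'
python3 - <<'E'
from fit import *
p=[ 0.5083,0.0422,-0.0705,0.0739,0.0636]; N,D,A,X,Y,f=model(p)
out=[]
for n,(u0,v0,wd,ht) in(("top",(225,120,155,110)),("scene",(130,130,180,120))):
    I=bot.camera(n)
    m=[(np.round(k["uv"],1),round(k["confidence"],2)) for k in bot.silhouettes(n,"tin_orange_mid")]; print(n,m)
    c=cv2.resize(I[v0:v0+ht,u0:u0+wd],(wd*4,ht*4))[:,:620]
    o=bot.get_obs(); e=np.array(o["eef_pos"]); base=e[2]-.0885
    for z in(base,base+.12):
        cv2.polylines(c,[np.int32([(proj(n,[e[0]+.031*np.cos(a),e[1]+.031*np.sin(a),z])-[u0,v0])*4 for a in np.linspace(0,6.3,40)])],False,(255,0,255),1)
    out.append(cv2.copyMakeBorder(c,0,0,0,620-c.shape[1],cv2.BORDER_CONSTANT))
cv2.imwrite("pics/over.png",cv2.resize(np.vstack(out),None,fx=.64,fy=.64)); print(e,o["joint_pos"],o["tool_rot"])
E
```

```text
clock: 9.78
eef_pos: [0.505, 0.0318, 0.1746]
tool_rot: [0.627, 0.779, -0.002, -0.002]
ft_force: [-0.0, 0.2, -2.3]
grip_width: 0.0612
grasp_force: 67.0
top [(array([248.8, 135.7]), 0.82)]
scene [(array([248.4, 186.6]), 0.64)]
[0.5062 0.0331 0.1748] [ 0.0655  0.306  -0.1171  1.1516 -0.0004  1.4187] [ 0.6262  0.7797 -0.0014 -0.0013]
```

View pics/over.png

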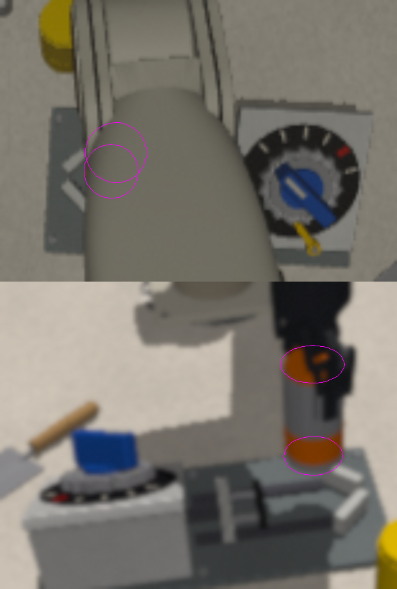

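The held tin matches the predicted circles at scene crop (313,365) to within a pixel. Lowering it.

```bash
python3 -m inch '[2,0,-35,0,0,0,30,2,0,-65,0,0,0,30,2,0,-70,0,0,0,30,2,0,-70,0,0,0,30]'; for i in 1 2 ; do python3 -m inch '[0,0,-2,0,0,0,30,0,0,-2,0,0,0,30,0,0,-2,0,0,0,30]'; done
```

```text
clock: 10.32
eef_pos: [0.5056, 0.0327, 0.1028]
tool_rot: [0.626, 0.78, -0.004, -0.004]
ft_force: [-0.1, -0.0, -1.9]
grip_width: 0.0608
grasp_force: 66.9
clock: 10.57
eef_pos: [0.5091, 0.0324, 0.105]
tool_rot: [0.627, 0.779, -0.0, 0.0]
ft_force: [-0.7, 0.2, -2.3]
grip_width: 0.0611
grasp_force: 66.9
clock: 10.82
eef_pos: [0.5078, 0.0321, 0.1019]
tool_rot: [0.627, 0.779, -0.001, -0.001]
ft_force: [0.3, -0.1, -2.7]
grip_width: 0.0607
grasp_force: 66.9
```

```bash
for i in 1 2 3 ; do python3 -m inch '[0,0,-2,0,0,0,30,0,0,-2,0,0,0,30,0,0,-2,0,0,0,30]' | grep -E "eef|ft_f"; done
```

```text
eef_pos: [0.5074, 0.032, 0.0992]
ft_force: [-0.2, 0.4, -3.5]
eef_pos: [0.5078, 0.0321, 0.0983]
ft_force: [-0.9, -0.6, 5.4]
eef_pos: [0.5079, 0.032, 0.0982]
ft_force: [-4.4, -0.7, 18.8]
```

```bash
python3 -m inch '[0,0,2,0,0,0,30,0,0,2,0,0,0,30,0,0,2,0,0,0,100,0,0,2,0,0,0,100,0,0,2,0,0,0,100,0,0,2,0,0,0,100,0,0,2,0,0,0,100,0,0,2,0,0,0,100]'; python3 -m inch '[0,0,2,0,0,0,100,0,0,2,0,0,0,100,0,0,30,0,0,0,100,0,0,70,0,0,0,100,0,0,105,0,0,0,100,0,0,140,0,0,0,100,0,0,140,0,0,0,100,0,0,140,0,0,0,100]'
```

```text
clock: 12.23
eef_pos: [0.5075, 0.0321, 0.0971]
tool_rot: [0.627, 0.779, -0.002, -0.001]
ft_force: [-0.6, -0.8, -0.3]
grip_width: 0.0855
grasp_force: 0.0
clock: 12.9
eef_pos: [0.5092, 0.0322, 0.2401]
tool_rot: [0.627, 0.779, 0.001, 0.001]
ft_force: [0.3, -0.2, -0.5]
grip_width: 0.0855
grasp_force: 0.0
```

Next I refine the knob pose by fitting a bar and boss model to the blue colour mask in both views. I also check the placed tin.

```bash
cat > knob.py <<'E'
from fit import *
from scipy.optimize import minimize
def run(theta0=.838,w=-.06,show=None):
    Ms={};Is={}
    for n,(u0,v0,wd,ht) in(("top",(320,165,50,50)),("scene",(145,170,55,50))):
        I=bot.camera(n); Is[n]=I; c=cv2.resize(I[v0:v0+ht,u0:u0+wd],None,fx=6,fy=6,interpolation=cv2.INTER_CUBIC)
        h=cv2.cvtColor(c,cv2.COLOR_BGR2HSV); M=(h[...,0]>100)&(h[...,0]<130)&(h[...,1]>120)&(h[...,2]>50)
        M=cv2.morphologyEx(M.astype(np.uint8),cv2.MORPH_CLOSE,np.ones((9,9))); Ms[n]=(M,u0,v0)
        k,l,s,_=cv2.connectedComponentsWithStats(M); M[:]=(l==1+s[1:,4].argmax())
    def ren(n,q):
        M,u0,v0=Ms[n]; x,y,z,th=q[:4]
        X=np.array([np.cos(w),np.sin(w),0]);Y=np.array([-np.sin(w),np.cos(w),0]);Z=np.array([0,0,1.])
        A=np.cos(np.pi/6)*Z-.5*X;U=np.cos(np.pi/6)*X+.5*Z; d=np.cos(th)*U+np.sin(th)*Y; e=np.cross(A,d);G=np.array([x,y,z])
        B=[G+a*.04*d+b*.009*e+c*A for a in(-1,1) for b in(-1,1) for c in(-.012,.014)]
        C=[G+.024*(np.cos(t)*d+np.sin(t)*e)+c*A for t in np.linspace(0,6.28,24) for c in(-.026,-.020)]
        R=np.zeros_like(M)
        for P in(B,C):
            h=np.float32([(proj(n,k)-[u0,v0]+.5)*6 for k in P]); cv2.fillConvexPoly(R,np.int32(cv2.convexHull(h)[:,0]*16),1,shift=4)
        return R
    iou=lambda n,q:(ren(n,q)&Ms[n][0]).sum()/(ren(n,q)|Ms[n][0]).sum()
    s=minimize(lambda q:-sum(iou(n,q) for n in Ms),[.472,-.181,.112,theta0],method="Nelder-Mead",
      options=dict(initial_simplex=np.array([.472,-.181,.112,theta0])+np.vstack([np.zeros(4),np.diag([.008,.008,.008,.1])]),maxiter=250))
    print("grip,theta",s.x,[round(iou(n,s.x),3) for n in Ms],[Ms[n][0].sum()/36 for n in Ms])
    if show:
        o=[]
        for n in Ms:
            M,u0,v0=Ms[n]; c=cv2.resize(Is[n][v0:v0+50,u0:u0+50],None,fx=6,fy=6)
            cs,_=cv2.findContours(ren(n,s.x)[:,:300].copy(),0,2); cv2.drawContours(c,cs,-1,(255,0,255),1); o.append(c)
        t=cv2.resize(Is["scene"][150:250,180:280],(300,300)); o.append(t)
        cv2.imwrite(show,cv2.hconcat(o)[:, :800])
    return s.x
if __name__=="__main__":
    for w in(-.05,-.07): run(w=w,show="pics/knob.png")
E
python3 knob.py
```

```text
grip,theta [ 0.4726 -0.1789  0.1183  0.7669] [np.float64(0.793), np.float64(0.782)] [np.float64(257.19444444444446), np.float64(347.3611111111111)]
grip,theta [ 0.4724 -0.1793  0.1175  0.7697] [np.float64(0.793), np.float64(0.791)] [np.float64(258.0833333333333), np.float64(347.5)]
```

View pics/knob.png

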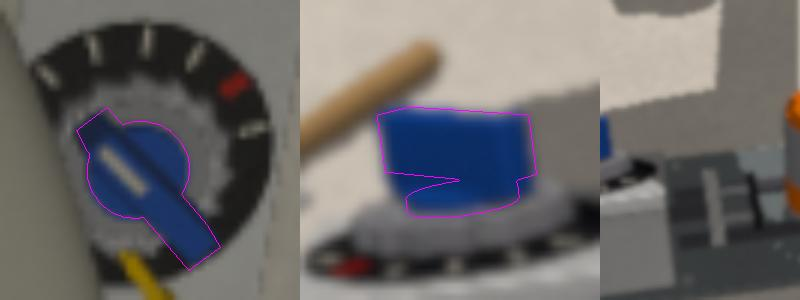

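The fitted outline lies on the bar in both views (top crop centre (145,175)). The grip point is at about (0.4725, −0.179, 0.115). Computing the tool turn.

```bash
cat > goal.py <<'E'
import sys
from h import *
from scipy.spatial.transform import Rotation as R
np.set_printoptions(precision=3,suppress=True)
th=float(sys.argv[1]); back=float(sys.argv[2]); w=-.06
X=np.array([np.cos(w),np.sin(w),0]);Y=np.array([-np.sin(w),np.cos(w),0]);Z=np.array([0,0,1.])
A=np.cos(np.pi/6)*Z-.5*X;U=np.cos(np.pi/6)*X+.5*Z;d=np.cos(th)*U+np.sin(th)*Y;e=np.cross(A,d)
G=np.array([.4725,-.179,.115])
o=bot.get_obs(); C=R.from_quat(o["tool_rot"]); T=R.from_matrix(np.c_[-d,e,-A])
rv=(T*C.inv()).as_rotvec(); print("shift mm",(G+back*A-o["eef_pos"])*1e3,"rv",rv,np.linalg.norm(rv),"A",A,o["joint_pos"],o["eef_pos"])
E
python3 goal.py .82 .1
```

```text
shift mm [ -83.877 -208.034  -34.002] rv [-0.561 -0.28   2.06 ] 2.1535581749011317 A [-0.499  0.03   0.866] [ 0.063  0.269 -0.004  1.305 -0.001  1.418] [0.506 0.032 0.236]
```

```bash
python3 -m inch '[0,-25,0,-0.03,-0.015,0.115,100,0,-50,0,-0.06,-0.03,0.23,100,-10,-80,0,-0.09,-0.045,0.345,100,-20,-110,0,-0.125,-0.06,0.46,100,-30,-130,0,-0.155,-0.075,0.575,100,-40,-160,0,-0.19,-0.095,0.69,100,-50,-180,0,-0.22,-0.11,0.8,100,-60,-200,0,-0.25,-0.125,0.918,100]'; python3 goal.py .82 .1
```

```text
clock: 13.77
eef_pos: [0.446, -0.1686, 0.2355]
tool_rot: [0.209, 0.969, -0.058, 0.121]
ft_force: [-0.6, -0.6, 0.3]
grip_width: 0.0851
grasp_force: 0.0
shift mm [-23.376  -7.433 -33.906] rv [-0.312 -0.158  1.136] 1.1884959329489198 A [-0.499  0.03   0.866] [-0.307  0.022 -0.334  0.962 -0.093  0.107] [ 0.446 -0.169  0.236]
```

```bash
python3 -m inch '[-5,-5,0,-0.03,-0.015,0.115,100,-10,-7,0,-0.06,-0.03,0.23,100,-15,-7,0,-0.09,-0.045,0.345,100,-20,-7,0,-0.125,-0.063,0.46,100,-23,-7,0,-0.157,-0.079,0.575,100,-23,-7,0,-0.19,-0.096,0.69,100,-23,-7,0,-0.22,-0.111,0.8,100,-23,-7,0,-0.252,-0.128,0.918,100]'; python3 goal.py .82 .1
```

```text
clock: 14.43
eef_pos: [0.4234, -0.1741, 0.2355]
tool_rot: [-0.253, 0.937, -0.101, 0.218]
ft_force: [-0.4, 0.1, -0.2]
grip_width: 0.0852
grasp_force: 0.0
shift mm [ -0.773  -1.863 -33.89 ] rv [-0.063 -0.031  0.217] 0.22772569289840414 A [-0.499  0.03   0.866] [-0.477 -0.153 -0.575  0.682  0.142 -0.972] [ 0.423 -0.174  0.235]
```

```bash
python3 -m inch '[0,0,-10,-0.03,-0.015,0.11,100,-1,-2,-34,-0.063,-0.031,0.217,100,-1,-2,-34,-0.063,-0.031,0.217,100,-1,-2,-34,-0.063,-0.031,0.217,100,-1,-2,-34,-0.063,-0.031,0.217,100]'; python3 goal.py .82 .008; python3 knob.py
```

```text
clock: 14.85
eef_pos: [0.4236, -0.1769, 0.2032]
tool_rot: [-0.355, 0.898, -0.11, 0.235]
ft_force: [0.1, 0.0, 0.1]
grip_width: 0.0854
grasp_force: 0.0
shift mm [ 44.951  -1.905 -81.318] rv [-0.003  0.001  0.007] 0.008026451710925165 A [-0.499  0.03   0.866] [-0.536 -0.117 -0.655  0.558  0.23  -1.232] [ 0.424 -0.177  0.203]
grip,theta [ 0.4724 -0.1794  0.1163  0.7532] [np.float64(0.796), np.float64(0.797)] [np.float64(258.8611111111111), np.float64(351.8888888888889)]
grip,theta [ 0.4723 -0.1797  0.1163  0.776 ] [np.float64(0.793), np.float64(0.799)] [np.float64(258.55555555555554), np.float64(352.3888888888889)]
```

```bash
python3 -m inch '[18,-1,-32,0,0,0,100,34,-2,-60,0,0,0,100,40,-2,-70,0,0,0,100,45,-2,-80,0,0,0,100,45,-2,-80,0,0,0,100,45,-2,-80,0,0,0,100]'; python3 goal.py .82 .008
python3 - <<'E'
from h import *
o=[cv2.resize(bot.camera(n)[v:v+100,u:u+130],None,fx=3,fy=3) for n,u,v in(("scene",110,120),("top",290,140))]
cv2.imwrite("pics/k2.png",np.hstack(o))
E
```

```text
clock: 15.55
eef_pos: [0.4688, -0.1786, 0.1233]
tool_rot: [-0.356, 0.898, -0.11, 0.235]
ft_force: [0.9, -0.1, 0.1]
grip_width: 0.0854
grasp_force: 0.0
shift mm [-0.272 -0.178 -1.326] rv [-0.002  0.002  0.005] 0.0052598937933838585 A [-0.499  0.03   0.866] [-0.478  0.089 -0.713  0.282  0.204 -1.182] [ 0.469 -0.179  0.123]
```

View pics/k2.png

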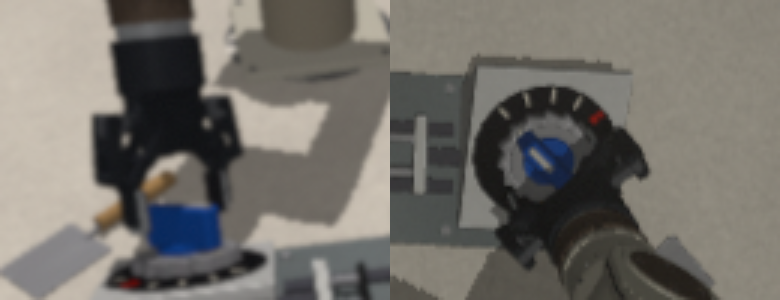

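The fingers straddle the bar symmetrically (scene crop (185,215)). Closing on it.

```bash
python3 -m inch '[0,0,0,0,0,0,0,0,0,0,0,0,0,0,0,0,0,0,0,0,0,0,0,0,0,0,0,0,0,0,0,0,0,0,0,0,0,0,0,0,0,0,0,0,0,0,0,0,0,0,0,0,0,0,0,0]'; python3 -c "
from h import *
o=bot.get_obs();print(o['ft_force'],o['ft_torque'])"; python3 goal.py .838 .008
```

```text
clock: 16.32
eef_pos: [0.4678, -0.1781, 0.1233]
tool_rot: [-0.356, 0.898, -0.11, 0.235]
ft_force: [-5.2, 2.7, 7.3]
grip_width: 0.0172
grasp_force: 58.5
[-5.23718681  2.72376257  7.34870445] [0.40820051 0.82957651 0.23376349]
shift mm [ 0.706 -0.634 -1.336] rv [-0.012  0.002  0.02 ] 0.023242028895505994 A [-0.499  0.03   0.866] [-0.479  0.087 -0.714  0.283  0.205 -1.182] [ 0.468 -0.178  0.123]
```

```bash
python3 -m inch '[0,0,0,0.035,-0.002,-0.061,0,0,0,0,0.07,-0.004,-0.121,0,0,0,0,0.105,-0.006,-0.182,0,0,0,0,0.14,-0.008,-0.242,0,0,0,0,0.175,-0.01,-0.303,0,0,0,0,0.21,-0.013,-0.364,0,0,0,0,0.245,-0.015,-0.424,0,0,0,0,0.279,-0.017,-0.485,0]'; python3 goal.py .26 .008;python3 -c "
from h import *
o=bot.get_obs();print(o['ft_force'],o['ft_torque'])"
```

```text
clock: 16.98
eef_pos: [0.4678, -0.1783, 0.1233]
tool_rot: [-0.092, 0.961, -0.041, 0.256]
ft_force: [-4.9, 2.4, 6.6]
grip_width: 0.0173
grasp_force: 58.5
shift mm [ 0.671 -0.494 -1.359] rv [-0.003  0.001  0.008] 0.008281425839018699 A [-0.499  0.03   0.866] [-0.477  0.087 -0.714  0.283  0.203 -0.618] [ 0.468 -0.178  0.123]
[-4.94127757  2.39488206  6.61173521] [0.22898763 0.79253985 0.3453964 ]
```

Turning well, with small, steady forces.

```bash
python3 -m inch '[0,0,0,0.035,-0.002,-0.061,0,0,0,0,0.07,-0.004,-0.121,0,0,0,0,0.105,-0.006,-0.182,0,0,0,0,0.14,-0.008,-0.242,0,0,0,0,0.175,-0.01,-0.303,0,0,0,0,0.21,-0.013,-0.364,0,0,0,0,0.245,-0.015,-0.424,0,0,0,0,0.279,-0.017,-0.485,0]'; python3 goal.py -.30 .008;  python3 -c "
from h import *
o=bot.get_obs();print(o['ft_force'],o['ft_torque'])
bot.camera('top')
a=bot.camera('scene')[150:250,130:290]
cv2.imwrite('pics/mid.png',cv2.resize(a,None,fx=4,fy=4))"
```

```text
clock: 17.65
eef_pos: [0.4679, -0.1784, 0.1233]
tool_rot: [0.177, 0.95, 0.031, 0.256]
ft_force: [-4.6, 2.2, 5.8]
grip_width: 0.0168
grasp_force: 58.5
shift mm [ 0.638 -0.361 -1.366] rv [-0.002 -0.001  0.008] 0.008259549694097907 A [-0.499  0.03   0.866] [-0.477  0.087 -0.713  0.285  0.201 -0.058] [ 0.468 -0.178  0.123]
[-4.61501606  2.20480328  5.75138793] [0.1303485  0.70751169 0.36372033]
```

View pics/mid.png

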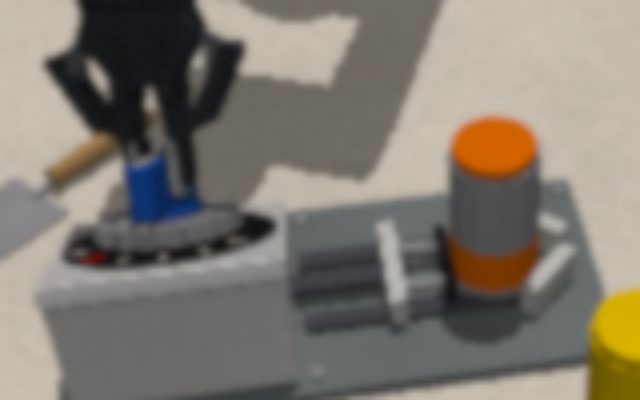

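That shows the tin upright in front of the V, with the pad arriving at it. It was also my 11th picture view, one over the limit of 10, so I'll use only numbers from here.

```bash
python3 -m inch '[0,0,0,0.035,-0.002,-0.061,0,0,0,0,0.07,-0.004,-0.121,0,0,0,0,0.105,-0.006,-0.182,0,0,0,0,0.14,-0.008,-0.242,0,0,0,0,0.175,-0.01,-0.303,0,0,0,0,0.21,-0.013,-0.364,0,0,0,0,0.245,-0.015,-0.424,0,0,0,0,0.279,-0.017,-0.485,0]'; python3 -m inch '[0,0,0,0.035,-0.002,-0.061,0,0,0,0,0.07,-0.004,-0.121,0,0,0,0,0.07,-0.004,-0.121,0,0,0,0,0.07,-0.004,-0.121,0]'; python3 goal.py -.98 .008
cat > bar.py <<'E'
from h import *
bot.camera("top"); bot.camera("scene")
o=bot.get_obs();print(o['ft_force'],o['ft_torque'])
for n in("top","scene"):
    for t in ("tin_orange_mid","pad_face"):
        print(n,t,[(np.round(k["uv"],1),round(k["confidence"],2)) for k in bot.spot_point(n,t)])
E
python3 bar.py
```

```text
clock: 18.42
eef_pos: [0.4678, -0.1785, 0.1233]
tool_rot: [0.432, 0.864, 0.1, 0.237]
ft_force: [-7.3, 0.5, 6.7]
grip_width: 0.0171
grasp_force: 58.6
clock: 18.75
eef_pos: [0.4678, -0.1785, 0.1233]
tool_rot: [0.49, 0.833, 0.116, 0.23]
ft_force: [-6.2, 1.2, 5.4]
grip_width: 0.0168
grasp_force: 58.7
shift mm [ 0.721 -0.215 -1.335] rv [-0.01  -0.003  0.022] 0.02399344473822068 A [-0.499  0.03   0.866] [-0.477  0.088 -0.71   0.289  0.2    0.637] [ 0.468 -0.179  0.123]
[-7.24337864  1.46567628  5.63151875] [-0.10628953  0.7993569   0.38635993]
top tin_orange_mid [(array([263.7, 189.6]), 0.91), (array([252.4, 137.1]), 0.87)]
top pad_face [(array([273.9, 185.3]), 0.55)]
scene tin_orange_mid [(array([257.4, 202.9]), 0.77), (array([288.2, 246. ]), 0.7)]
scene pad_face [(array([243.6, 217.4]), 0.55), (array([146.6, 195.9]), 0.49)]
```

```bash
python3 -m inch '[0,0,0,0,0,0,60,0,0,0,0,0,0,60,0,0,0,0,0,0,60,0,0,0,0,0,0,60,0,0,0,0,0,0,60,0,0,0,0,0,0,60]'; python3 -m inch '[-10,1,17,0,0,0,60,-20,1,34,0,0,0,60,-35,2,60,0,0,0,60,-50,3,87,0,0,0,60,-60,3,104,0,0,0,60,-60,3,104,0,0,0,60]'
python3 - <<'E'
import sys; sys.argv=["x"]
from knob import *
for t in(-.838,-.42,-1.257): run(theta0=t,w=-.06)
exec(open("bar.py").read())
E
```

```text
clock: 19.55
eef_pos: [0.4686, -0.1789, 0.1233]
tool_rot: [0.491, 0.832, 0.116, 0.23]
ft_force: [-0.1, 0.7, -0.1]
grip_width: 0.0515
grasp_force: 0.0
clock: 20.05
eef_pos: [0.4094, -0.1771, 0.2318]
tool_rot: [0.49, 0.832, 0.116, 0.234]
ft_force: [-0.3, 0.5, -0.3]
grip_width: 0.0508
grasp_force: 0.0
grip,theta [ 0.4722 -0.1779  0.1162 -0.7519] [np.float64(0.769), np.float64(0.803)] [np.float64(295.1111111111111), np.float64(394.22222222222223)]
grip,theta [ 0.4729 -0.1781  0.1168 -0.7319] [np.float64(0.764), np.float64(0.807)] [np.float64(295.1111111111111), np.float64(393.47222222222223)]
grip,theta [ 0.4732 -0.1778  0.1169 -0.7645] [np.float64(0.777), np.float64(0.798)] [np.float64(295.25), np.float64(393.9166666666667)]
[ 0.3496 -0.477   0.3906] [ 0.0114  0.5067 -0.0079]
top tin_orange_mid [(array([251.6, 134.7]), 0.84), (array([261.6, 187.3]), 0.75), (array([155.9, 182.7]), 0.2)]
top pad_face [(array([277.8, 185. ]), 0.48)]
scene tin_orange_mid [(array([257.1, 204.8]), 0.81), (array([284.8, 248.2]), 0.56)]
scene pad_face [(array([244.2, 216.6]), 0.54), (array([258.1, 202.7]), 0.53)]
```

Run:
```python
from h import *
print(proj("scene",[.508,.042,.07]),proj("top",[.508,.042,.07]),tri([257.1,204.8],[262.3,188.3]))
print(bot.get_obs()["clock"]); print(bot.job_done())
```

```text
[255.72530913 202.15825622] [265.08962751 187.15080968] (array([0.50626121, 0.04822935, 0.05707656]), np.float64(0.0035897866397009096))
20.65
the job is handed in; nothing more can be done
None
```

I handed the job in at 20.7 s: the camera fits put the orange tin upright in the V within their error of a few mm, and the knob released at the red-mark tooth; pad pressure and the pawl were not measured directly, no verdict came back, and I viewed 11 pictures, one over the limit of 10.

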